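# Snap the salt shaker into its rack clip and tug-test it

## Task

Bring the metal-capped salt shaker down to the spice rack's deck in front of the mouth of the empty spring clip and push it in until it snaps fully home on the clip's back plate, never pressing it on the plate with more than 25 N. Then check that it is retained: tug it by the cap straight back towards the mouth with a steady 8 N for one second, without pulling it out of the clip. Ease off and let go, leaving it clipped home and upright, with the pepper shaker, jar, bowls and tortilla press undisturbed.

Things in the scene. Friction and masses are not known exactly. Their poses are not given: they have to be found in the camera images.
- salt_shaker: Part to clip in: loose short clear-glass shaker with a metal-coloured twist cap, upright on the counter. A rigid cylinder 42 mm across all the way up, 100 mm tall: glass from 0 to 72 mm, knurled cap from 72 to 100 mm (the cap does not turn here). 0.13 to 0.27 kg. Origin: centre of its underside, z up its axis; yaw means nothing.
- clip: Empty spring-steel clip for a 42 mm body, fixed on the rack's rail. Origin: where the underside centre of a shaker stands when fully home, on the deck top. +y points from the mouth into the clip (push +y, tug -y), x along the rail, z up. Two sprung arms curl round the body, 49 to 63 mm above the deck, with rounded noses and lips flared to 53 mm across, 22 mm before the origin.
- clip_noses (a point): Midway between the two rounded noses, 33 mm apart, that retain a shaker, 13.5 mm in front (-y) of the clip origin, 56 mm above it. A shaker meets the lips about 27 mm before home; pushing then takes up to 10 or 11 N, most some 21 mm before home. From 12 mm before home the smooth noses draw it in by themselves, with 7 N or more; short of that it has no hold. Axes as the clip's.
- clip_plate: The clip's flat, hard steel back plate, 22 mm wide, 14 mm high, fixed. Origin: middle of its face, 21 mm in +y of the clip origin, 56 mm above it; a pushed body stops on it (the force climbs steeply). The noses hold a home shaker on it with some 3 N; a tug lifts it off above that and yields some 1 to 1.5 mm at 8 N; above about 11 N, some 4 mm out, the noses let it slip. Axes as the clip's.
- rack: Low wooden spice rack, fixed on the counter; axes as the clip's. Smooth deck, top 12 mm above the counter, y from -60 (open front) to +45 mm, x +-125 mm. Back rail y 34 to 45 mm, top 76 mm above the counter. End cheeks 10 mm thick at x = +-130 mm, 24 mm high, 64 mm behind y = 5 mm. Origin at counter level; the empty clip's origin is at x -55, y 10 mm; its twin at x +55 mm holds the pepper.
- pepper_shaker: Bystander: shaker of the same size with a black cap, loose but clipped home in the rack's other clip, 110 mm along the rail (+x of the clip) from the empty one. Origin: centre of its underside, z up.
- jar: Bystander: beige stoneware jar with swing-top wire latch, closed, 112 mm across (latch lever out to 64 mm from the axis), 159 mm tall, 1.1 kg, loose. Origin: centre of its underside, z up.
- bowls: Bystander: stack of three nested stainless steel bowls, 230 mm across the largest, 93 mm tall, loose. Origin: centre of the underside, z up.
- press: Bystander: aluminium tortilla press, closed, round plates 192 mm across, lever handle along x reaching 193 mm from the origin in +x, body 128 mm in -x, 76 mm high, loose, 1.7 kg. Origin: on the counter under the centre of the plates, z up.
Mind the look-alikes: they are no part of the job. What is shaped like the salt_shaker but pink is not meant.

How it is judged:
On the way, in this order (a step that is already met when the one before it is completed fails the run):
1. the salt shaker is brought down (underside within 12 mm of the deck) in front of the empty clip's mouth (y of salt_shaker in the frame of clip between -0.065 and -0.022 m and x of salt_shaker in the frame of clip between -0.015 and 0.015 m and z of salt_shaker in the frame of clip below 0.012 m), for 0.1 s.
2. the salt shaker is pushed fully home in the empty clip, touching its back plate (y of salt_shaker in the frame of clip between -0.0015 and 0.002 m and x of salt_shaker in the frame of clip between -0.0025 and 0.0025 m and angle between salt_shaker's own z axis and vertical below 0.08 rad and contact force between salt_shaker and clip_plate above 0.4 N), for 0.2 s.
3. the clipped shaker is drawn off the back plate and tugged against the noses for 0.6 s without a break: they bear on it with 10.5 to 18 N in all, which is a tug of about 6 to 10 N (contact force between salt_shaker and clip between 10.5 and 18 N and contact force between salt_shaker and clip_plate below 0.2 N and y of salt_shaker in the frame of clip between -0.006 and 0 m and contact force between salt_shaker and the fingers above 2 N), for 0.6 s.
At the end, for the whole second after the job is handed in: The salt shaker is let go, at rest, upright within 0.06 rad, in the empty clip: within 2.5 mm of its origin along the rail, -1.5 to +2 mm in the push direction, -3 to +4 mm in height; pepper shaker within 6 mm and jar, bowls, press within 15 mm of where they began (y of salt_shaker in the frame of clip between -0.0015 and 0.002 m and x of salt_shaker in the frame of clip between -0.0025 and 0.0025 m and z of salt_shaker in the frame of clip between -0.003 and 0.004 m and angle between salt_shaker's own z axis and vertical below 0.06 rad and linear speed of salt_shaker below 0.02 m/s and contact force between salt_shaker and the fingers below 0.1 N and distance of pepper_shaker from where it was at the start of the episode below 0.006 m and distance of each of jar, bowls, press from where it was at the start of the episode below 0.015 m); the robot touches nothing.
It fails at once if the salt shaker is pressed on the back plate with more than 25 N (contact force between salt_shaker and clip_plate above 25 N).
It fails at once if the salt shaker is tipped over (angle between salt_shaker's own z axis and vertical above 0.5 rad).
It fails at once if the pepper shaker is moved more than 6 mm (distance of pepper_shaker from where it was at the start of the episode above 0.006 m).
It fails at once if the jar, the bowls or the tortilla press are moved more than 15 mm (distance of any of jar, bowls, press from where it was at the start of the episode above 0.015 m).
It also fails if it takes over 72 s, if anything falls off the work surface, if the arm or the gripper's body presses on something with over 40 N, if the wrist force passes 120 N, or if a joint passes its speed limit or range.

## Robot

A 6-joint arm with a two-finger parallel gripper is mounted at the origin on the work surface. World frame = base frame: x ahead of the robot, y to its left, z up, the work surface at z = 0. Lengths are in m, angles in rad, forces in N, time in s.
With the tool pointing down it reaches from about 0.375 to 0.975 m from the base axis. Payload 3.8 kg.
Tool frame: the origin (TCP) lies at the very end of the fingers, on their centre line; the grasp point (between the pads) lies 19 mm behind it; z points along the fingers, y is the line along which they close (so a half turn about z gives the same grasp; the last joint's range is limited). The gripper opens to 85 mm and grips with 20 to 120 N. Pads are 22 mm wide; open, the fingers measure 114 mm over their backs; the gripper's body (76 mm by 85 mm) begins 54 mm behind the grasp point. The pads swing forward as they close: fully open they stand 13 mm farther back than shut.
Start: joints at [-1.262, 0.264, 1.604, -0, 1.274, -0.037], TCP at [0.229, -0.635, 0.231] pointing down, gripper open.
Joint ranges: [-2.63, 2.63], [-0.94, 2.18], [0.31, 2.57], [-1.31, 4.45], [0, 2.66], [-2.55, 2.55]. Speed limits (rad/s): [2.57, 2.57, 3.14, 3.14, 3.14, 3.14].

## Interface

Orientations are given as a rotation vector (axis times angle).
In Python, from workcell import bot gives the robot as it stands. The module is installed in compiled form; this text tells all that it offers.
- The arm moves only by the shell command python3 -m jog 'ROWS' [OPENING] [FORCE]. ROWS is a JSON list of rows, 1 to 5 of them, each an object with the fields dx, dy, dz (the shift in m), rz (a turn about the tool's z in rad); a field left out counts as zero; each row shifts and turns the commanded pose from where the row before left it, along the tool's axes as they then stand; what a row does not reach is not made up. A row lasts 1/8 s, in which the tool goes at most 0.0625 m and 0.188 rad, less where a joint would pass 70% of its speed; a pose out of reach is approached as far as the arm can. OPENING is the opening from 0.0 (shut) to 1.0 (fully open), set as the command begins (- or left out keeps the last). The fingers move at their own pace and stop on an object; FORCE is the grip in N (left out, the last holds). Time passes only in rows, so rows that do not move let the fingers close. It prints the time, the measured TCP pose, the force, the opening and the grip force at its end. Input that does not fit is refused with a message, and nothing moves.
- bot.read_state(): the state, without advancing time (a new reading comes with each control period).
- bot.read_camera(name): name is "scene" or "top" or "wrist"; returns the picture (480x640x3 uint8, red, green, blue); there is no depth.
- bot.camera_info(name): a dict with "intrinsics" (3x3 intrinsics, pixels), "extrinsics" (4x4, takes a point from camera to world coordinates). Camera axes: x right, y down, z forward; pixel columns grow to the right and rows downward; lengths in m; the calibration is good to about 2 mm. A picture is of the moment at which its call begins: read the wrist's pose just before it. camera_info takes no time and is no camera call; for the wrist camera it gives the pose at the moment of the call.
- bot.finish_job(): hands the job in; it is judged then, once.
Trained networks look in the newest picture that a camera, given by its name, has taken for a name from the list of things; names that differ only in an ending like _2 or _b are one class to them, and where a whole thing is asked for, a point or a joint stands for the part that bears it (a point fixed in the world has none). Each returns a list of dicts, best first, with "conf" (0 to 1); they miss things now and then, are a little off and sometimes report something else, mostly with a low value. They report only what shows in the picture. A call takes as long as a camera call. They do not tell look-alikes from the thing itself.
- bot.search_frame(camera, thing): "box" ([left, top, right, bottom] in pixels, round what is visible of it).
- bot.regions_of(camera, thing): "pixels" (480x640 bool, what is visible of it) and "box" ([left, top, right, bottom] in pixels, round what is visible of it).
- bot.spot_point(camera, thing): "pixel" ([row, column] in pixels: a listed point, or the origin of a listed thing).
The state is a dict: "time": time; "q": joint angles; "joint_vel": joint speeds; "joint_torque": joint torques, N m; "tool_pos": TCP position; "tcp_rot": TCP orientation; "wrist_force": force on the tool from outside, world axes, zero at the start; "torque": the same for the moment, N m; "width": opening from 0.0 (shut) to 1.0 (fully open); "grip_force": force on a finger pad.
Only numpy, scipy, OpenCV 4.12 (cv2) and the standard library are available. Lean on these libraries where they do the work, as an engineer would, in place of code of your own. Each camera call takes 0.05 s, during which the arm holds its last target. There are 200 camera calls.

## Working session

There is one attempt and no reset: what is moved stays moved. The work goes in short steps, Python scripts to look and compute and a shell command to move; the robot and the scene stay as the last step left them, time stands still between calls to the robot, and variables do not carry over. Pictures are saved under pics/ and viewed, at most 11 in all, crops included, and the job is handed in when it is done.

```bash
mkdir -p pics; cat > h.py <<'E'
import numpy as np, cv2
from workcell import bot
def save(n,f,crop=None,s=1):
    im=bot.read_camera(n)
    o=im
    if crop: l,t,r,b=crop; o=im[t:b,l:r]
    if s!=1: o=cv2.resize(o,None,fx=s,fy=s,interpolation=cv2.INTER_CUBIC)
    cv2.imwrite('pics/'+f,o[:,:,::-1]); return im
def ray(n,u,v,info=None):
    i=info or bot.camera_info(n); K=np.array(i['intrinsics']);T=np.array(i['extrinsics'])
    d=T[:3,:3]@np.linalg.solve(K,[u,v,1]); return T[:3,3],d/np.linalg.norm(d)
def onz(n,u,v,z):
    o,d=ray(n,u,v); return o+d*(z-o[2])/d[2]
def tri(rs):
    A=0;b=0
    for o,d in rs:
        P=np.eye(3)-np.outer(d,d);A=A+P;b=b+P@o
    p=np.linalg.solve(A,b); return p,[np.linalg.norm((np.eye(3)-np.outer(d,d))@(p-o)) for o,d in rs]
def proj(n,p):
    i=bot.camera_info(n);K=np.array(i['intrinsics']);T=np.linalg.inv(np.array(i['extrinsics']))
    c=K@(T[:3,:3]@p+T[:3,3]); return c[:2]/c[2]
E
python3 - <<'E'
from h import *
np.set_printoptions(precision=3,suppress=True)
a=save('scene','scene.png');b=save('top','top.png')
for n in('scene','top'):
    i=bot.camera_info(n);print(n,np.array(i['extrinsics'])[:3].round(3).tolist(),i['intrinsics'][0])
    for t in ('salt_shaker','pepper_shaker','clip','rack','jar','bowls','press'):
        print(n,t,[(np.round(x['box']).tolist(),round(x['conf'],2)) for x in bot.search_frame(n,t)],[(np.round(x['pixel'],1).tolist(),round(x['conf'],2)) for x in bot.spot_point(n,t)])
    for t in ('clip_noses','clip_plate'):
        print(n,t,[(np.round(x['pixel'],1).tolist(),round(x['conf'],2)) for x in bot.spot_point(n,t)])
print(bot.read_state())
E
```

```text
scene [[-0.692, 0.499, -0.522, 1.27], [0.722, 0.463, -0.515, 0.683], [-0.015, -0.733, -0.68, 0.945]] [534.571   0.    325.264]
scene salt_shaker [([320.0, 157.0, 337.0, 194.0], 0.88), ([267.0, 184.0, 285.0, 226.0], 0.82), ([294.0, 167.0, 309.0, 204.0], 0.75)] [([220.1, 279.4], 0.7), ([190.2, 325.7], 0.6)]
scene pepper_shaker [([405.0, 256.0, 424.0, 296.0], 0.83)] [([294.3, 412.6], 0.93)]
scene clip [([429.0, 244.0, 460.0, 264.0], 0.75)] []
scene rack [] [([278.7, 429.6], 0.79)]
scene jar [([192.0, 182.0, 245.0, 254.0], 0.56)] [([240.3, 222.2], 0.6)]
scene bowls [([491.0, 261.0, 610.0, 351.0], 0.72), ([294.0, 167.0, 310.0, 205.0], 0.22)] [([324.8, 537.8], 0.8)]
scene press [([173.0, 117.0, 257.0, 167.0], 0.91)] [([145.2, 225.2], 0.63)]
scene clip_noses [([250.5, 438.1], 0.72), ([197.9, 301.4], 0.62)]
scene clip_plate []
top [[0.015, -0.977, 0.211, 0.324], [-1.0, -0.016, -0.002, 0.019], [0.005, -0.211, -0.977, 1.396]] [465.55    0.    313.553]
top salt_shaker [([358.0, 300.0, 375.0, 317.0], 0.81), ([370.0, 270.0, 384.0, 288.0], 0.75), ([359.0, 239.0, 380.0, 255.0], 0.48)] [([251.4, 370
[... 395 characters left out ...]
 [([300.9, 147.4], 0.65), ([291.6, 493.9], 0.53)]
top press [([463.0, 225.0, 528.0, 333.0], 0.87)] [([291.8, 495.3], 0.74)]
top clip_noses [([291.3, 492.5], 0.72), ([300.4, 143.8], 0.49), ([293.6, 227.4], 0.4)]
top clip_plate [([290.9, 491.7], 0.59)]
{'time': 1.7, 'q': array([-1.262,  0.264,  1.604,  0.   ,  1.274, -0.037]), 'joint_vel': array([-0.   ,  0.001, -0.   ,  0.001,  0.001, -0.001]), 'joint_torque': array([ -0.002, -51.505, -36.771,  -0.   ,   0.001,   0.   ]), 'tool_pos': array([ 0.229, -0.635,  0.231]), 'tcp_rot': array([3.095, 0.54 , 0.   ]), 'wrist_force': array([-0.085, -0.506, -0.19 ]), 'torque': array([-0.021,  0.043, -0.008]), 'grip_force': 0.0, 'width': 1.0003823080530065}
```

```bash
python3 - <<'E'
import cv2,numpy as np
s=cv2.imread('pics/scene.png');t=cv2.imread('pics/top.png')
c=cv2.resize(s[140:320,240:480],(800,600),interpolation=cv2.INTER_CUBIC)
cv2.imwrite('pics/scene_c.png',c)
cv2.imwrite('pics/top_c.png',cv2.resize(t[220:340,200:400],(800,480),interpolation=cv2.INTER_CUBIC))
E
```

```text
(no output)
```

View pics/scene_c.png

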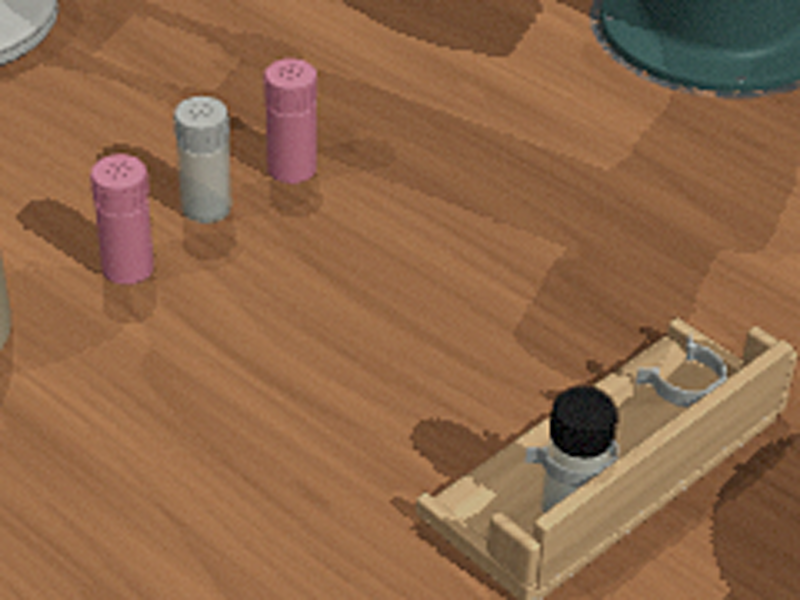

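View pics/top_c.png

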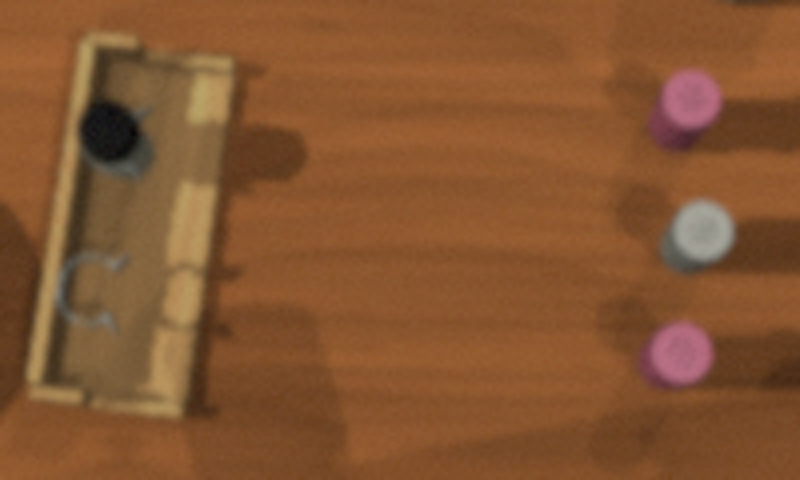

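View pics/top.png

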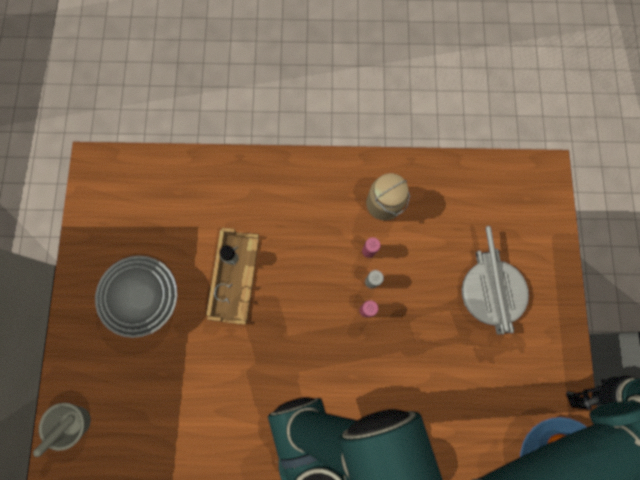

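The shaker-shaped things are pink at scene (275,205), clear/grey at scene (301,185), and pink at scene (328,175). In the top view these are (370,308), (376,279) and (372,247). The clear glass one with the metal cap, in the middle, is the salt; the enlarged crops confirm it. The empty clip's ring is at scene ≈(445,253), top ≈(223,293), with its mouth towards -y world. The pepper is at scene (415,275).

```bash
python3 - <<'E'
from h import *
np.set_printoptions(precision=4,suppress=True)
T=lambda s,t:print(*[x for x in tri([ray('scene',*s),ray('top',*t)])])
# cap-top centres read from crops
sc=lambda x,y:(240+x*.3,140+y*.3); tp=lambda x,y:(200+x/4,220+y/4)
print('salt cap');T(sc(203,111),tp(703,231))
print('pink1');T(sc(121,172),tp(682,354)); print('pink2');T(sc(291,73),tp(691,100))
print('pepper cap');T(sc(584,408),tp(109,131))
print('noses nn scene, top');T((438.1,250.5),(227.4,293.6))
print('salt base',onz('scene',*sc(206,210),0),'pepper org',onz('scene',412.6,294.3,.012),onz('top',231.7,258.2,.012))
print('rack org',onz('scene',429.6,278.7,0),onz('top',233.9,278.5,0),'clip',onz('top',223.9,294.1,.012))
# rack corners deck front top, 
for p in ((234,58),(185,412)):print('front',onz('top',*tp(*p),.02))
for p in ((85,35),(30,395)):print('rail back',onz('top',*tp(*p),.076))
i=bot.camera_info('wrist');print(np.array(i['extrinsics']),i['intrinsics'])
E
```

```text
salt cap
[ 0.5068 -0.1584  0.097 ] [np.float64(0.001800416631488193), np.float64(0.0018004166314881814)]
pink1
[ 0.4755 -0.2044 -0.016 ] [np.float64(0.06385832633415944), np.float64(0.06385832633415954)]
pink2
[ 0.5464 -0.093   0.2034] [np.float64(0.05456888577195331), np.float64(0.054568885771953415)]
pepper cap
[0.5703 0.2608 0.1055] [np.float64(0.001534078120778803), np.float64(0.0015340781207787125)]
noses nn scene, top
[0.4626 0.258  0.0604] [np.float64(0.003522775050733459), np.float64(0.0035227750507334085)]
salt base [ 0.5115 -0.1539 -0.    ] pepper org [0.5754 0.2707 0.012 ] [0.5725 0.2626 0.012 ]
rack org [ 0.5009  0.2657 -0.    ] [0.5126 0.2548 0.    ] clip [0.4639 0.28   0.012 ]
front [0.6453 0.1838 0.02  ]
front [0.3801 0.2088 0.02  ]
rail back [0.6477 0.2863 0.076 ]
rail back [0.3879 0.31   0.076 ]
[[ 0.3393 -0.892  -0.2985  0.3042]
 [-0.9407 -0.3221 -0.1068 -0.6072]
 [-0.0009  0.317  -0.9484  0.3743]
 [ 0.      0.      0.      1.    ]] [[347.2499   0.     313.3624]
 [  0.     347.2499 240.6498]
 [  0.       0.       1.    ]]
```

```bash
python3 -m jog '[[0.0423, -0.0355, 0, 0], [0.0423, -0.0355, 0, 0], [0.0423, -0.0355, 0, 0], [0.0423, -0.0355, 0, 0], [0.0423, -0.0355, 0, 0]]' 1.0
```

```text
refused: ROWS must be a list of objects with named fields. Nothing was moved.
```

Nothing moved. I misread the format; it is a list of objects with named fields. Resending.

```bash
python3 -m jog '[{"dx":0.0423, "dy":-0.0355}, {"dx":0.0423, "dy":-0.0355}, {"dx":0.0423, "dy":-0.0355}, {"dx":0.0423, "dy":-0.0355}, {"dx":0.0423, "dy":-0.0355}]' 1.0 && python3 -m jog '[{"dx":0.0423, "dy":-0.0355}, {"dx":0.0423, "dy":-0.0355}, {"dx":0.0423, "dy":-0.0355}, {"dx":0.0423, "dy":-0.0355}, {"dx":0.0423, "dy":-0.0355}]' && python3 -m jog '[{"rz":0.146}, {"rz":0.146}, {"rz":0.145}, {}, {}]'
python3 - <<'E'
from h import *
np.set_printoptions(precision=4,suppress=True)
s=bot.read_state();print(s['q'],s['tool_pos'],s['tcp_rot'])
save('wrist','w1.png')
for t in ('salt_shaker',):
    for x in bot.regions_of('wrist',t): print(t,x['box'],x['conf'])
    print(bot.spot_point('wrist',t))
np.save('w1ext.npy',bot.camera_info('wrist')['extrinsics'])
print('pred cap',proj('wrist',np.array([.507,-.158,.1])))
E
```

```text
time: 2.33
tool_pos: [0.3683, -0.3949, 0.2315]
tcp_rot: [3.094, 0.54, 0.001]
wrist_force: [0.1, -1.0, -0.5]
width: 0.996
grip_force: 0.0
time: 2.95
tool_pos: [0.5072, -0.1561, 0.2317]
tcp_rot: [3.094, 0.54, 0.001]
wrist_force: [0.6, -0.1, 0.2]
width: 1.002
grip_force: 0.0
time: 3.58
tool_pos: [0.5064, -0.1577, 0.2314]
tcp_rot: [3.138, -0.14, 0.0]
wrist_force: [0.3, -0.8, -0.0]
width: 1.004
grip_force: 0.0
[-0.3489 -0.0107  1.9113  0.      1.2408  1.3108] [ 0.5064 -0.1577  0.2314] [ 3.1385 -0.1396  0.0002]
salt_shaker [289.1, 183.0, 339.4, 250.5] 0.84
salt_shaker [280.2, 255.4, 329.8, 336.9] 0.84
salt_shaker [259.9, 77.0, 322.7, 133.8] 0.81
[{'pixel': [114.6, 292.9], 'conf': 0.82}, {'pixel': [201.2, 314.1], 'conf': 0.58}, {'pixel': [273.2, 306.0], 'conf': 0.57}]
pred cap [313.8497 226.5353]
```

View pics/w1.png

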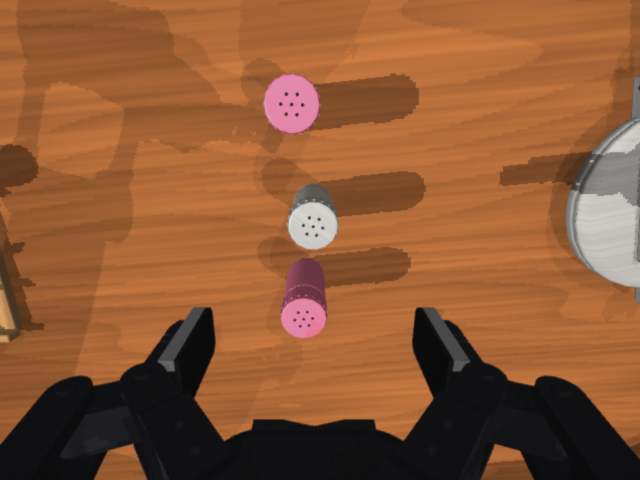

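```bash
python3 - <<'E'
from h import *
np.set_printoptions(precision=4,suppress=True)
im=cv2.imread('pics/w1.png')
# cap disc: bright grey blob near (313,225)
hsv=cv2.cvtColor(im,cv2.COLOR_BGR2HSV);m=((hsv[...,1]<40)&(hsv[...,2]>150)).astype('u1');m[:,:250]=0;m[:,380:]=0;m[:170]=0;m[260:]=0
m=cv2.morphologyEx(m,cv2.MORPH_CLOSE,np.ones((9,9)))
c=max(cv2.findContours(m,0,1)[0],key=cv2.contourArea);e=cv2.fitEllipse(c);print(e)
r=ray('wrist',*e[0]);p=onz('wrist',*e[0],.1);print('z.1',p)
print(tri([r,ray('scene',240+203*.3,140+111*.3),ray('top',200+703/4,220+231/4)]))
s=bot.read_state();a=2*np.arctan2(s['tcp_rot'][1],s['tcp_rot'][0]);d=p-s['tool_pos']
print('yaw',a,'tool dx,dy',d[0]*np.cos(a)+d[1]*np.sin(a),d[0]*np.sin(a)-d[1]*np.cos(a))
E
```

```text
((312.2570495605469, 224.9163818359375), (46.46104431152344, 48.65557861328125), 102.90670013427734)
z.1 [ 0.5085 -0.1568  0.1   ]
(array([ 0.5073, -0.1576,  0.0976]), [np.float64(0.000993044008997083), np.float64(0.001611772923664909), np.float64(0.0021738294633770984)])
yaw -0.09027520960542497 tool dx,dy 0.002000634133195554 -0.001134558714977308
```

```bash
python3 -m jog '[{"dx":0.0015, "dy":-0.001, "dz":0.03}, {"dz":0.045}, {"dz":0.045}, {"dz":0.03}, {"dz":0.013}]' 1.0 && python3 -m jog '[{}, {}, {}, {}, {}]' 0.0 80
python3 - <<'E'
from h import *
save('wrist','w2.png')
E
```

```text
time: 4.35
tool_pos: [0.5065, -0.1564, 0.0662]
tcp_rot: [-3.137, 0.142, 0.005]
wrist_force: [0.6, 0.6, 0.3]
width: 0.999
grip_force: 0.0
time: 4.97
tool_pos: [0.5101, -0.1575, 0.0706]
tcp_rot: [3.137, -0.143, 0.007]
wrist_force: [0.9, -0.0, 6.4]
width: 0.466
grip_force: 81.8
```

View pics/w2.png

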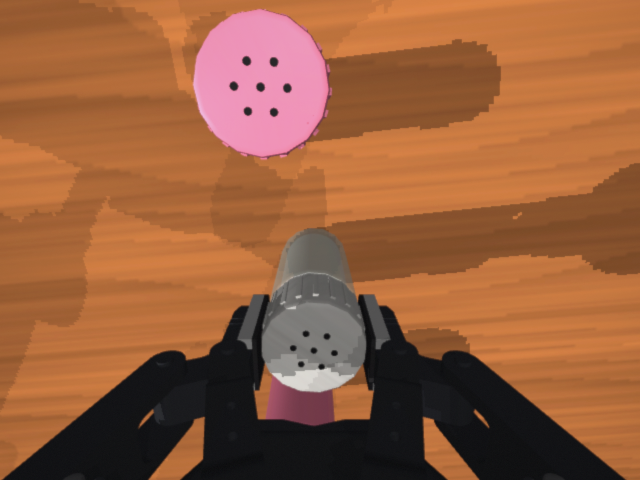

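Salt shaker is held squarely by the cap, centred between pads at (313,345). Lifting and carrying it to a viewing spot ahead of the mouth.

```bash
python3 -m jog '[{"dz":-0.03}, {"dz":-0.03}, {"dz":-0.03}, {"dy":-0.045}, {"dy":-0.045}]' && python3 -m jog '[{"dx":-0.017, "dy":-0.045}, {"dx":-0.017, "dy":-0.045}, {"dx":-0.017, "dy":-0.045}, {"dx":-0.017, "dy":-0.045}, {"dx":-0.017, "dy":-0.045}]' && python3 -m jog '[{"dy":-0.045}, {}, {}, {}]'
python3 - <<'E'
from h import *
np.set_printoptions(precision=4,suppress=True)
s=bot.read_state();print(s['q'],s['tool_pos'],s['tcp_rot'],s['wrist_force'])
save('wrist','w3.png');np.save('w3ext.npy',bot.camera_info('wrist')['extrinsics'])
for t in ('clip','pepper_shaker','rack','clip_noses','clip_plate'):
    print(t,[(np.round(x['pixel'],1).tolist(),round(x['conf'],2)) for x in bot.spot_point('wrist',t)])
C=np.array([.461,.271,.012]);y=np.array([.091,.996,0])
print('pred clip',proj('wrist',C),'noses',proj('wrist',C-.0135*y+[0,0,.056]),'plate',proj('wrist',C+.021*y+[0,0,.056]),'pepcap',proj('wrist',np.array([.570,.261,.112])))
E
```

```text
time: 5.65
tool_pos: [0.5161, -0.0666, 0.1588]
tcp_rot: [-3.138, 0.146, -0.001]
wrist_force: [0.5, 0.2, -2.4]
width: 0.472
grip_force: 81.9
time: 6.28
tool_pos: [0.4509, 0.1658, 0.158]
tcp_rot: [3.138, -0.143, -0.001]
wrist_force: [0.5, -0.1, -2.6]
width: 0.468
grip_force: 81.9
time: 6.78
tool_pos: [0.4559, 0.2083, 0.158]
tcp_rot: [3.138, -0.145, -0.001]
wrist_force: [-0.2, -0.7, -2.2]
width: 0.468
grip_force: 82.1
[ 0.3791 -0.0059  2.0477 -0.0004  1.1008  2.0424] [0.4559 0.2083 0.158 ] [ 3.1375 -0.145  -0.0012] [-0.2213 -0.7307 -2.2022]
clip [([221.2, 234.2], 0.81)]
pepper_shaker [([83.3, 225.9], 0.64)]
rack [([157.3, 247.3], 0.92)]
clip_noses []
clip_plate [([244.4, 189.4], 0.79)]
pred clip [241.5744 223.4707] noses [245.044 244.751] plate [196.5662 244.7682] pepcap [186.7978  63.7686]
```

View pics/w3.png

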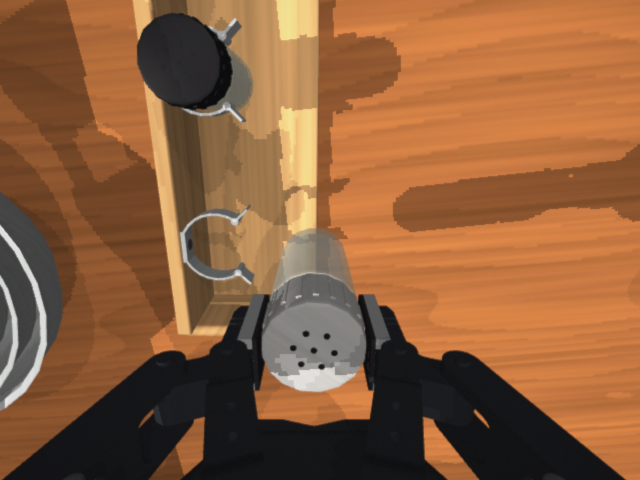

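```bash
python3 - <<'E'
import cv2
im=cv2.imread('pics/w3.png')
cv2.imwrite('pics/w3_c.png',cv2.resize(im[195:295,170:270],(600,600),interpolation=cv2.INTER_CUBIC))
E
```

```text
(no output)
```

View pics/w3_c.png

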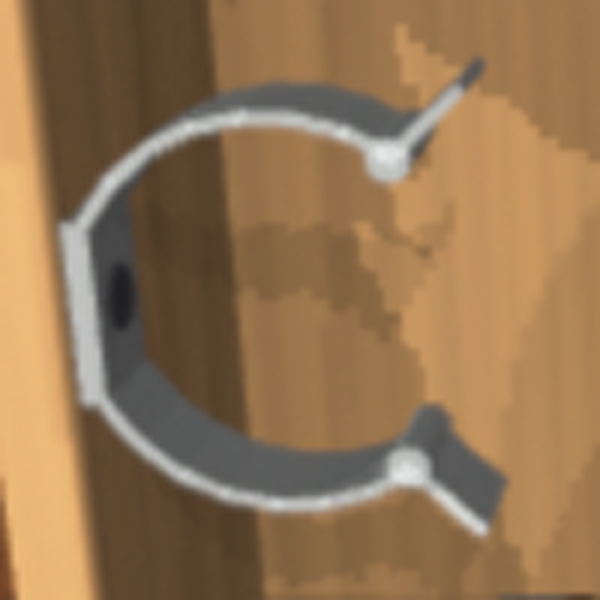

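```bash
python3 - <<'E'
from h import *
np.set_printoptions(precision=4,suppress=True)
Z=.075
f=lambda x,y:onz('wrist',170+x/6,195+y/6,Z)
n1,n2=f(387,160),f(407,467);p1,p2=f(90,222),f(105,398);l1,l2=f(468,84),f(486,531)
for a,b in((n1,n2),(p1,p2),(l1,l2)):
    d=a-b;print((a+b)/2,np.linalg.norm(d),'yaw',np.arctan2(d[1],d[0]))
nm=(n1+n2)/2;pm=(p1+p2)/2;d=pm-nm;print('n->p',d,np.linalg.norm(d),'yaw',np.arctan2(-d[0],d[1]))
# pepper cap & rail lines
hs=cv2.imread('pics/w3.png')
g=cv2.cvtColor(hs,cv2.COLOR_BGR2GRAY);m=(g<60).astype('u1');m[110:]=0;m[:,:135]=0;m[:,235:]=0
c=max(cv2.findContours(m,0,1)[0],key=cv2.contourArea)
print('rail/deck front line yaw:')
# deck front edge px from picture: (320,0)->(316,200)  rail back edge (135,0)->(180,334)
a,b=onz('wrist',319,5,.012),onz('wrist',316,190,.012);d=a-b;print(np.arctan2(d[1],d[0]))
a,b=onz('wrist',135,2,.076),onz('wrist',178,325,.076);d=a-b;print(np.arctan2(d[1],d[0]))
# held cap top centre
s=bot.read_state();t=s['tool_pos'];yaw=2*np.arctan2(s['tcp_rot'][1],s['tcp_rot'][0])
for h in (.028,.031): 
    q=onz('wrist',313.5,349,t[2]+h);e=q-t;print('cap centre',q,'in tool',e[0]*np.cos(yaw)+e[1]*np.sin(yaw),e[0]*np.sin(yaw)-e[1]*np.cos(yaw),'yaw',yaw)
np.save('pts.npy',[nm,pm])
E
```

```text
[0.4603 0.2623 0.075 ] 0.037593804018999595 yaw -0.10098367205775391
[0.4642 0.2966 0.075 ] 0.021535010173267023 yaw -0.12763710311379378
[0.4597 0.2531 0.075 ] 0.054676312683591355 yaw -0.11220066718179465
n->p [0.0039 0.0343 0.    ] 0.03450658130164186 yaw -0.11297166547693772
rail/deck front line yaw:
-0.10552547302634377
-0.09955571091897597
cap centre [0.4534 0.2092 0.1863] in tool -0.0028439950653261345 -1.8877046371475604e-05 yaw -0.0922116534789237
cap centre [0.4556 0.209  0.1893] in tool -0.0006775816380312268 -1.837195193290218e-05 yaw -0.0922116534789237
```

```bash
python3 -m jog '[{"dx":0.001, "dy":-0.0226, "rz":0.012}, {"dz":0.03}, {"dz":0.03}, {"dz":0.01}, {"dz":0.003}]' && python3 -m jog '[{"dz":0.001}, {}, {}, {}]'
python3 - <<'E'
from h import *
np.set_printoptions(precision=4,suppress=True)
s=bot.read_state();t=s['tool_pos'];a=2*np.arctan2(s['tcp_rot'][1],s['tcp_rot'][0]);print(t,a,s['wrist_force'],s['torque'])
save('wrist','w4.png');O=np.array([.4619,.2757,0]);d=t-O;y=-.104
print('tcp in clip',d[0]*np.cos(y)+d[1]*np.sin(y),-d[0]*np.sin(y)+d[1]*np.cos(y))
E
```

```text
time: 7.7
tool_pos: [0.4591, 0.2316, 0.085]
tcp_rot: [3.137, -0.162, -0.001]
wrist_force: [0.5, 0.8, -1.5]
width: 0.472
grip_force: 82.3
time: 8.2
tool_pos: [0.4595, 0.232, 0.0848]
tcp_rot: [-3.137, 0.162, -0.001]
wrist_force: [-0.5, -0.2, -3.3]
width: 0.469
grip_force: 82.3
[0.4595 0.232  0.0848] 6.1799770490326065 [-0.4954 -0.1813 -3.3401] [-0.0437  0.037  -0.0367]
tcp in clip 0.0021542324708161836 -0.04372478683417641
```

View pics/w4.png

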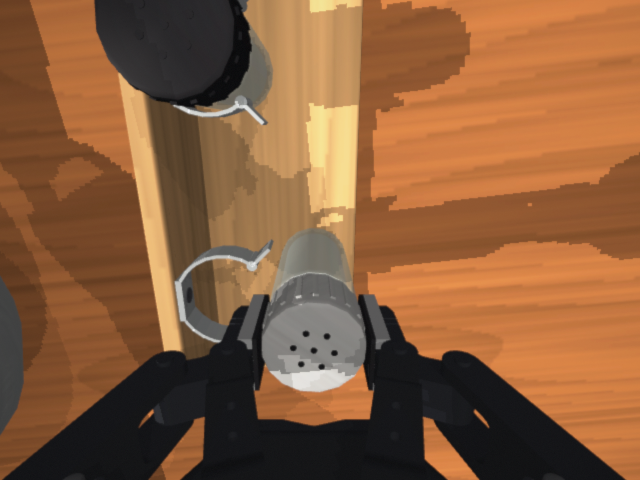

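```bash
python3 - <<'E'
from h import *
np.set_printoptions(precision=4,suppress=True)
im=cv2.imread('pics/w4.png')
cv2.imwrite('pics/w4_c.png',cv2.resize(im[230:330,170:290],(720,600),interpolation=cv2.INTER_CUBIC))
E
```

```text
(no output)
```

View pics/w4_c.png

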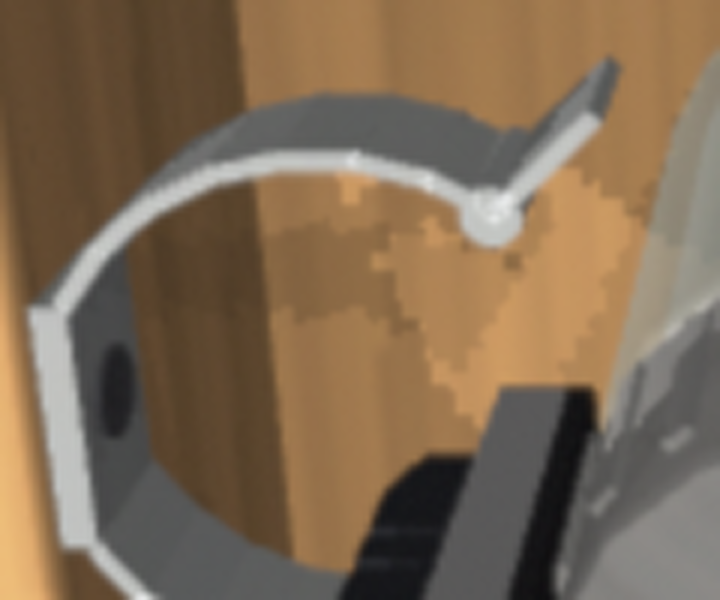

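```bash
python3 - <<'E'
from h import *
np.set_printoptions(precision=4,suppress=True)
K=bot.camera_info('wrist')['intrinsics'];i3={'intrinsics':K,'extrinsics':np.load('w3ext.npy')}
P=[((234.5,221.7),(251.7,266.2)),((185,232),(180.5,281.3)),((187.5,261.3),(185.8,319.2))]
r=[]
for a,b in P:
    q=tri([ray('wrist',*a,info=i3),ray('wrist',*b)]);print(q,onz('wrist',*b,.075));r.append(onz('wrist',*b,.075))
yaw=-.104;X=np.array([np.cos(yaw),np.sin(yaw),0]);Y=np.array([-np.sin(yaw),np.cos(yaw),0])
print('O from plate',(r[1]+r[2])/2-.021*Y,'O from nose1',r[0]-X*.0188+.0135*Y)
t=bot.read_state()['tool_pos']
c=onz('wrist',313.5,349,t[2]+.0294);O=(r[1]+r[2])/2-.021*Y
print('cap c',c,'in clip',(c-O)@X,(c-O)@Y)
E
```

```text
(array([0.4792, 0.2592, 0.0764]), [np.float64(5.430278698331261e-05), np.float64(5.4302786983217576e-05)]) [0.4786 0.2595 0.075 ]
(array([0.4756, 0.2934, 0.078 ]), [np.float64(0.00018714861599956482), np.float64(0.0001871486159996239)]) [0.4743 0.295  0.075 ]
(array([0.4531, 0.2975, 0.0741]), [np.float64(6.64301470825085e-05), np.float64(6.643014708246861e-05)]) [0.4536 0.297  0.075 ]
O from plate [0.4618 0.2751 0.075 ] O from nose1 [0.4613 0.2749 0.075 ]
cap c [0.4576 0.2321 0.114 ] in clip 0.0002584604058968751 -0.043167825554329305
```

```bash
python3 -m jog '[{"dz":0.001}, {"dy":-0.004}, {"dy":-0.004}, {"dy":-0.004}, {}]' && python3 -m jog '[{"dy":-0.002}, {"dy":-0.002}, {"dy":-0.001}, {"dy":-0.001}, {}]'
cat > st.py <<'E'
from h import *
np.set_printoptions(precision=4,suppress=True)
s=bot.read_state();d=s['tool_pos']-np.array([.4616,.2751,0]);y=-.104
X=np.array([np.cos(y),np.sin(y),0]);Y=np.array([-np.sin(y),np.cos(y),0])
print('t',s['time'],'clip x,y,z',d@X-.0018,d@Y,d[2],'F xyz clip',s['wrist_force']@X,s['wrist_force']@Y,s['wrist_force'][2],'tq',s['torque'],'rot',s['tcp_rot'])
E
python3 st.py
```

```text
time: 8.88
tool_pos: [0.4605, 0.2442, 0.0833]
tcp_rot: [-3.137, 0.161, -0.0]
wrist_force: [0.5, -0.3, -1.9]
width: 0.47
grip_force: 82.3
time: 9.5
tool_pos: [0.461, 0.2492, 0.0831]
tcp_rot: [3.136, -0.162, -0.0]
wrist_force: [0.4, -4.6, -2.3]
width: 0.47
grip_force: 82.2
t 9.5 clip x,y,z 0.0002770005967834099 -0.025847332214309498 0.08308116415838634 F xyz clip 0.8350137830455165 -4.520456856286919 -2.2837075061004763 tq [-0.774  -0.1173  0.0022] rot [ 3.1364 -0.1618 -0.0004]
```

```bash
python3 -m jog '[{"dy":-0.001}, {"dy":-0.001}, {"dy":-0.001}, {"dy":-0.001}, {}]'; python3 st.py;  python3 -m jog '[{"dy":-0.001}, {"dy":-0.001}, {"dy":-0.001}, {"dy":-0.001}, {}]'; python3 st.py
```

```text
time: 10.12
tool_pos: [0.4611, 0.252, 0.0827]
tcp_rot: [3.134, -0.161, -0.001]
wrist_force: [0.4, -8.1, -3.6]
width: 0.47
grip_force: 82.0
t 10.125 clip x,y,z 9.136508100702459e-05 -0.023000400849217943 0.08271548591321001 F xyz clip 1.2442859632373777 -8.003961303936991 -3.5934773275893663 tq [-1.4835 -0.2681  0.076 ] rot [ 3.1343 -0.1609 -0.0014]
time: 10.75
tool_pos: [0.4614, 0.2553, 0.0827]
tcp_rot: [3.133, -0.161, -0.002]
wrist_force: [2.1, -9.5, -1.6]
width: 0.471
grip_force: 82.1
t 10.75 clip x,y,z 7.410540211401882e-05 -0.0196650961061756 0.08265445094752431 F xyz clip 3.051011744340426 -9.214192215145069 -1.619886505593742 tq [-1.8219 -0.3166  0.0011] rot [ 3.1331 -0.1606 -0.0018]
```

```bash
python3 -m jog '[{"dx":0.0003, "dy":-0.001}, {"dy":-0.001}, {"dy":-0.001}, {"dy":-0.001}, {}]'; python3 st.py;  python3 -m jog '[{"dy":-0.001}, {"dy":-0.001}, {"dy":-0.001}, {"dy":-0.001}, {}]'; python3 st.py
```

```text
time: 11.38
tool_pos: [0.4621, 0.26, 0.0827]
tcp_rot: [3.135, -0.161, -0.002]
wrist_force: [1.3, -5.6, -3.3]
width: 0.473
grip_force: 82.3
t 11.375 clip x,y,z 0.00022531622946475507 -0.014942522575233066 0.08266173542304088 F xyz clip 1.8789880073463752 -5.456986766315042 -3.320263294987293 tq [-1.2957 -0.1544  0.0274] rot [ 3.1345 -0.1614 -0.002 ]
time: 12.0
tool_pos: [0.4633, 0.2677, 0.0837]
tcp_rot: [-3.133, 0.163, -0.001]
wrist_force: [-0.3, 6.0, -4.0]
width: 0.467
grip_force: 82.1
t 12.0 clip x,y,z 0.0006686247072954705 -0.0071974774023659234 0.08372400588511106 F xyz clip -0.8843277851875541 5.898656432270533 -3.9884805449715373 tq [1.1543 0.0957 0.0005] rot [-3.1334  0.1634 -0.0012]
```

```bash
python3 -m jog '[{"dy":-0.001}, {"dy":-0.001}, {"dy":-0.001}, {}]'; python3 st.py;  python3 -m jog '[{"dy":-0.001}, {"dy":-0.001}, {}]'; python3 st.py
```

```text
time: 12.5
tool_pos: [0.4636, 0.2697, 0.0836]
tcp_rot: [-3.135, 0.163, -0.001]
wrist_force: [-1.5, 7.1, -3.3]
width: 0.473
grip_force: 82.3
t 12.5 clip x,y,z 0.0007063521581607418 -0.005137131302615657 0.08355496462091326 F xyz clip -2.1899504502905662 6.892143438050992 -3.315446721120987 tq [1.4146 0.2074 0.0489] rot [-3.1353  0.1626 -0.001 ]
time: 12.88
tool_pos: [0.4638, 0.2717, 0.0835]
tcp_rot: [-3.135, 0.163, -0.001]
wrist_force: [-1.1, 7.2, -2.7]
width: 0.472
grip_force: 82.2
t 12.875 clip x,y,z 0.0007095098495465608 -0.0031555358527193163 0.08350707359432194 F xyz clip -1.868314248643054 7.078608060564312 -2.7260553815171047 tq [1.3592 0.1739 0.0072] rot [-3.1353  0.1627 -0.0009]
```

```bash
python3 -m jog '[{"dy":-0.001}, {"dy":-0.001}, {}]'; python3 st.py;  python3 -m jog '[{"dy":-0.0005}, {"dy":-0.0005}, {}]'; python3 st.py
```

```text
time: 13.25
tool_pos: [0.4639, 0.2731, 0.0834]
tcp_rot: [-3.136, 0.162, -0.0]
wrist_force: [-1.1, 5.4, -1.9]
width: 0.469
grip_force: 82.3
t 13.25 clip x,y,z 0.0006623357391935362 -0.0017587680484853494 0.08336587481781405 F xyz clip -1.6357649311322797 5.281491267727719 -1.9443269355080273 tq [ 1.0785  0.0995 -0.0421] rot [-3.1365  0.1623 -0.0005]
time: 13.62
tool_pos: [0.4639, 0.2735, 0.0833]
tcp_rot: [3.137, -0.162, 0.0]
wrist_force: [0.1, 4.2, -2.3]
width: 0.471
grip_force: 82.2
t 13.625 clip x,y,z 0.0006079022418130943 -0.0013270943103528444 0.08326204452518281 F xyz clip -0.37245637946023635 4.181068380999831 -2.3346035844134034 tq [ 0.7831  0.1236 -0.0202] rot [ 3.1373 -0.1621  0.    ]
```

```bash
python3 -m jog '[{"dy":-0.0005}, {"dy":-0.0005}, {}]'; python3 st.py;  python3 -m jog '[{"dy":-0.0005}, {"dy":-0.0005}, {}]'; python3 st.py
```

```text
time: 14.0
tool_pos: [0.4639, 0.2743, 0.0832]
tcp_rot: [3.137, -0.162, -0.0]
wrist_force: [0.3, 2.2, -1.8]
width: 0.467
grip_force: 82.2
t 14.0 clip x,y,z 0.0005286886209860849 -0.0005633920682298537 0.08315825186183072 F xyz clip 0.09246429399722166 2.172429093839558 -1.7745945525877156 tq [ 0.4366  0.0509 -0.0078] rot [ 3.1369 -0.1619 -0.0003]
time: 14.38
tool_pos: [0.4639, 0.2749, 0.0831]
tcp_rot: [3.136, -0.161, -0.001]
wrist_force: [-0.4, -2.3, -1.7]
width: 0.464
grip_force: 82.2
t 14.375 clip x,y,z 0.00047671578454368995 -1.2728711948577135e-05 0.08313296751223631 F xyz clip -0.17275954065031898 -2.2942679647233866 -1.705854777018493 tq [-0.3652 -0.03    0.0258] rot [ 3.136  -0.1614 -0.0007]
```

```bash
python3 -m jog '[{"dy":-0.0005}, {"dy":-0.0004}, {}, {}]'; python3 st.py; python3 - <<'E'
from h import *
a=cv2.resize(save('wrist','w5.png'),(400,300));b=save('scene','s5.png')[200:320,380:500]
cv2.imwrite('pics/c5.png',np.hstack([a[:,:,::-1],cv2.resize(b[:,:,::-1],(300,300),interpolation=cv2.INTER_CUBIC)]))
E
```

```text
time: 14.88
tool_pos: [0.4639, 0.275, 0.0831]
tcp_rot: [3.135, -0.161, -0.001]
wrist_force: [-1.3, -6.9, 1.0]
width: 0.47
grip_force: 82.4
t 14.875 clip x,y,z 0.00047651019241624296 0.00010016376901212473 0.08313737736431065 F xyz clip -0.6205033775430536 -7.0210062673482545 1.0241977789926526 tq [-1.0753  0.076   0.0192] rot [ 3.1346 -0.161  -0.0011]
```

View pics/c5.png

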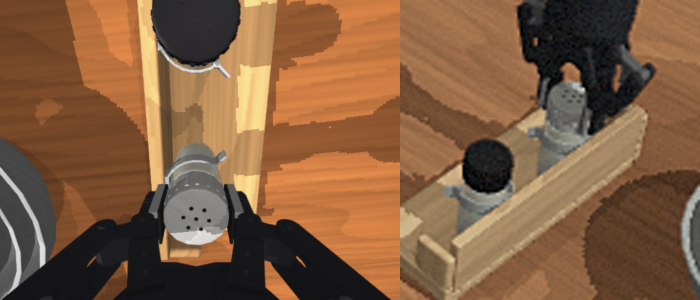

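The shaker is home in the clip on the back plate and upright (wrist picture, cap at about (195,217) in the left half), and the pepper is untouched. Now the tug.

```bash
python3 -m jog '[{"dy":0.0005}, {"dy":0.0005}, {"dy":0.0005}, {}]'; python3 st.py;python3 -m jog '[{"dy":0.0005}, {"dy":0.0005}, {}]'; python3 st.py
```

```text
time: 15.48
tool_pos: [0.4639, 0.2749, 0.0831]
tcp_rot: [3.137, -0.162, -0.0]
wrist_force: [-0.1, -4.3, -1.6]
width: 0.471
grip_force: 82.4
t 15.475 clip x,y,z 0.00046569242215899025 3.15297619109984e-05 0.08314521876800768 F xyz clip 0.39296729687210047 -4.321683891303275 -1.567693411821616 tq [-0.6693 -0.0031 -0.0592] rot [ 3.1372 -0.162  -0.0003]
time: 15.85
tool_pos: [0.4639, 0.2747, 0.0834]
tcp_rot: [-3.136, 0.162, -0.0]
wrist_force: [-0.4, 1.1, -2.7]
width: 0.467
grip_force: 82.4
t 15.85 clip x,y,z 0.0005246574631933214 -0.0001477575436023652 0.08337994778678715 F xyz clip -0.4871627447738642 1.0541269166204754 -2.686785132463758 tq [0.1808 0.0537 0.0317] rot [-3.1361  0.1623 -0.0002]
```

```bash
python3 -m jog '[{"dy":0.0005}, {"dy":0.0005}, {}]'; python3 st.py;python3 -m jog '[{"dy":0.0004}, {}, {}]'; python3 st.py
```

```text
time: 16.23
tool_pos: [0.464, 0.2739, 0.0837]
tcp_rot: [-3.136, 0.162, -0.001]
wrist_force: [-0.4, 4.6, -1.2]
width: 0.472
grip_force: 82.4
t 16.225 clip x,y,z 0.0007458533257699122 -0.0009709553832110689 0.0836665260619339 F xyz clip -0.9237253511780832 4.552071442774919 -1.1504281591816117 tq [1.01   0.1453 0.0773] rot [-3.1357  0.1624 -0.001 ]
time: 16.6
tool_pos: [0.464, 0.2736, 0.0837]
tcp_rot: [-3.136, 0.162, -0.001]
wrist_force: [-1.2, 5.3, -2.1]
width: 0.474
grip_force: 82.4
t 16.6 clip x,y,z 0.0007463711461294302 -0.0012675367142432022 0.08368526975679422 F xyz clip -1.7523315575682183 5.190321168735753 -2.1283866520662134 tq [1.0931 0.2128 0.0159] rot [-3.1355  0.1624 -0.0011]
```

```bash
python3 -m jog '[{"dy":0.0004}, {"dy":0.0004}, {}]'; python3 st.py;python3 -m jog '[{"dy":0.0003}, {}, {}]'; python3 st.py
```

```text
time: 16.98
tool_pos: [0.464, 0.2732, 0.0838]
tcp_rot: [-3.135, 0.163, -0.001]
wrist_force: [-1.4, 6.9, -2.3]
width: 0.468
grip_force: 82.4
t 16.975 clip x,y,z 0.0007708966319715073 -0.001635871113908717 0.08378595349952608 F xyz clip -2.148409698682753 6.737762045023174 -2.28884262156097 tq [1.3266 0.1798 0.0548] rot [-3.1346  0.1628 -0.0013]
time: 17.35
tool_pos: [0.464, 0.2731, 0.0838]
tcp_rot: [-3.134, 0.163, -0.001]
wrist_force: [-0.9, 7.3, -1.8]
width: 0.47
grip_force: 82.4
t 17.35 clip x,y,z 0.0007838650155236513 -0.0017457090668419942 0.08383568107162881 F xyz clip -1.6838381724969917 7.121392263452214 -1.779054737880208 tq [ 1.3971  0.246  -0.0256] rot [-3.1343  0.1628 -0.0015]
```

```bash
python3 -m jog '[{"dy":0.0003}, {"dy":0.0001}, {}, {}, {}]'; python3 st.py;python3 -m jog '[{}, {}, {}, {}, {}]'; python3 st.py
```

```text
time: 17.98
tool_pos: [0.464, 0.2729, 0.0839]
tcp_rot: [-3.134, 0.163, -0.002]
wrist_force: [-1.7, 8.4, -3.1]
width: 0.465
grip_force: 82.4
t 17.975 clip x,y,z 0.0007946634352815163 -0.0019020455008410177 0.08388864389781164 F xyz clip -2.5756778632791084 8.175271119108002 -3.0781657478160387 tq [1.5052 0.2314 0.0089] rot [-3.1339  0.1629 -0.0017]
time: 18.6
tool_pos: [0.464, 0.2729, 0.0839]
tcp_rot: [-3.134, 0.163, -0.002]
wrist_force: [-2.2, 8.1, -2.1]
width: 0.466
grip_force: 82.4
t 18.6 clip x,y,z 0.0008193271834938476 -0.001920216200479319 0.08387694100066405 F xyz clip -3.032356604009345 7.822836408358143 -2.057807398568504 tq [1.5036 0.2386 0.0215] rot [-3.1339  0.1629 -0.0017]
```

```bash
python3 -m jog '[{}, {}, {}, {}]'; python3 -m jog '[{"dx":-0.0002, "dy":-0.0005}, {"dx":-0.0002, "dy":-0.0006}, {"dy":-0.0006}, {"dy":-0.0006}, {"dy":-0.0005}]'; python3 -m jog '[{"dy":-0.0004}, {"dy":-0.0002}, {}]'; python3 st.py
```

```text
time: 19.1
tool_pos: [0.464, 0.2729, 0.0839]
tcp_rot: [-3.134, 0.163, -0.002]
wrist_force: [-1.9, 8.1, -1.7]
width: 0.468
grip_force: 82.4
time: 19.73
tool_pos: [0.4637, 0.2738, 0.0833]
tcp_rot: [3.137, -0.162, 0.001]
wrist_force: [0.3, 3.0, -2.5]
width: 0.47
grip_force: 82.4
time: 20.1
tool_pos: [0.4636, 0.2743, 0.0832]
tcp_rot: [3.137, -0.162, 0.0]
wrist_force: [1.0, 1.7, -3.2]
width: 0.468
grip_force: 82.4
t 20.1 clip x,y,z 0.0002814003302415288 -0.0006155114560069128 0.0831938122573776 F xyz clip 0.8236173682614373 1.8145479221319964 -3.1899766272109975 tq [ 0.3514 -0.2592  0.0046] rot [ 3.137  -0.162   0.0002]
```

```bash
python3 -m jog '[{"dy":-0.0005, "dz":0.0005}, {"dy":-0.0005}, {}, {}]'; python3 st.py; python3 -m jog '[{}, {}, {}]' - 20; python3 -m jog '[{}, {}, {}, {}]' 0.75; python3 st.py
```

```text
time: 20.6
tool_pos: [0.4636, 0.2749, 0.0827]
tcp_rot: [3.136, -0.162, -0.0]
wrist_force: [1.8, -1.9, -1.4]
width: 0.467
grip_force: 82.4
t 20.6 clip x,y,z 0.00016703512146667727 1.1327704656039663e-05 0.08266691864565412 F xyz clip 1.9577920958432804 -1.6802163902935527 -1.4108122775491692 tq [-0.4782 -0.297   0.0173] rot [ 3.1363 -0.1616 -0.0003]
time: 20.98
tool_pos: [0.4635, 0.2749, 0.0827]
tcp_rot: [3.136, -0.162, -0.0]
wrist_force: [2.0, -4.6, -0.8]
width: 0.47
grip_force: 82.4
time: 21.48
tool_pos: [0.4636, 0.2758, 0.0829]
tcp_rot: [-3.137, 0.162, -0.0]
wrist_force: [-0.2, 0.4, -0.2]
width: 0.752
grip_force: 0.0
t 21.475 clip x,y,z 0.00012655292592102414 0.0008862367121837236 0.08290244826926486 F xyz clip -0.2343125713135928 0.3368843805570526 -0.1508029171102926 tq [-0.0004 -0.0121 -0.0031] rot [-3.137   0.1619 -0.0001]
```

Released, with no force left on the tool. Retreat straight up and check.

```bash
python3 -m jog '[{"dz":-0.01}, {"dz":-0.03}, {"dz":-0.05}, {"dz":-0.05}, {}]';python3 -m jog '[{}, {}]'; python3 - <<'E'
from h import *
np.set_printoptions(precision=4,suppress=True)
w=save('wrist','w6.png')
print(bot.spot_point('wrist','salt_shaker')[:2],bot.read_state()['wrist_force'])
O=np.array([.4616,.2751,0]);
print('cap pred',proj('wrist',O+[0,0,.112]))
b=save('scene','s6.png')[200:320,380:500]
a=cv2.resize(w,(400,300))
cv2.imwrite('pics/c6.png',np.hstack([a[:,:,::-1],cv2.resize(b[:,:,::-1],(400,300+0),interpolation=cv2.INTER_CUBIC)]))
E
```

```text
time: 22.1
tool_pos: [0.4669, 0.2773, 0.2295]
tcp_rot: [-3.131, 0.162, -0.016]
wrist_force: [0.3, 0.0, 0.2]
width: 0.748
grip_force: 0.0
time: 22.35
tool_pos: [0.4625, 0.275, 0.2211]
tcp_rot: [3.136, -0.162, -0.004]
wrist_force: [-0.9, 0.4, -0.6]
width: 0.751
grip_force: 0.0
[{'pixel': [208.6, 311.8], 'conf': 0.97}] [0.2384 0.4775 0.2195]
cap pred [313.3704 236.4366]
```

View pics/c6.png

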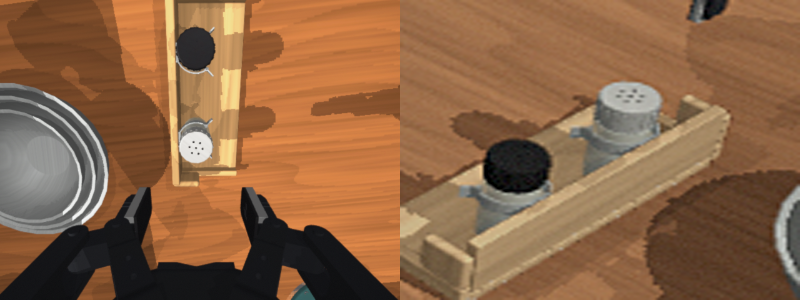

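The picture shows the salt upright in its clip: cap at (314,237) in the full wrist frame against (313,236) predicted for home. The pepper is unmoved.

```bash
python3 -c "
from workcell import bot
print(bot.finish_job())"
```

```text
the job is handed in; nothing more can be done
None
```

The salt shaker is clipped home and upright, held through an 8 N tug of over a second, and has been let go; the job is handed in, the last pictures show the pepper shaker still in place, and no verdict was returned.

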